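# Put away the tall roll of sealing film

### The job

Slide the taller of the two film rolls straight up off its spindle, lay it flat on the lifting stage's cork platform and let go of it there. Then take it again by its wall, with one finger down inside the bore and the other outside, lift it and set it down flat on the floor of the larger, empty compartment of the divided basket, which is too snug for fingers all round it. Set it down gently each time, neither dropped nor pressed hard, and leave the other roll, the bottle, the jar and the dish where they are.

Things in the scene. Friction and masses are not known exactly. Their poses are not given: they have to be found in the camera images.
- tall_roll: the taller film roll: a rigid ring wound of pale film on a cardboard core, 64 mm outer diameter, 40 mm bore (wall 12 mm), 40 mm tall, about 0.16 kg. Loose; it starts on one of the stand's two spindles (either), resting on the base plate. Origin at the centre of its underside, z along its axis, up at the start
- low_roll: the other film roll, to be left on its spindle: same pale film, 64 mm outer diameter, 40 mm bore, but only 19 mm tall. Origin at the centre of its underside
- stand: fixed reel stand: grey base plate 220 mm (its x) by 100 mm (its y), 15 mm thick, with two upright aluminium spindles, 35 mm in diameter, their tops 78 mm above the table, standing at x = -60 and +60 mm, y = 0 in its frame. Origin at the centre of its underside, on the table. It stands to the left or to the right, the basket on the other side of the lifting stage
- jack: lifting stage: a fixed grey base 120 x 120 mm with a column carrying a level platform 140 x 140 mm, 8 mm thick, cork on top, centred over the base, same yaw. It stays where it was left and bears the roll without sinking: its top is 44 to 94 mm above the table, different each time and not reported, so feel or look for it. Origin at the centre of the base's underside, on the table
- basket: fixed blue plastic basket, outside 102 mm (its x) by 146 mm (its y), 50 mm tall, walls and floor 4 mm. A divider parts it in two compartments, side by side along its y: the larger one is 94 mm (x) by 84 mm (y) inside, on its -y side and empty; the smaller is 94 by 50 mm, on the +y side, and holds the bottle. Origin at the centre of its underside, on the table
- compartment (a point): centre of the inner floor of the basket's larger, empty compartment, 4 mm above the table; axes as the basket's (94 mm long along x, 84 mm wide along y, walls rise 46 mm above this point)
- dropper: small amber glass bottle with black cap, 32 mm in diameter, 60 mm tall, standing in the basket's smaller compartment; bystander. Origin at the centre of its underside
- jar: glass specimen jar with white lid, 52 mm in diameter, 70 mm tall, standing on the table beyond the lifting stage; bystander. Origin at the centre of its underside
- dish: shallow open glass dish, 90 mm in diameter, 16 mm tall, on the table; bystander. Origin at the centre of its underside
Not all that is in view belongs to the job. Leave any yellow look-alike of the tall_roll alone. Leave any green look-alike of the jack alone.

How it is judged:
By the outcome, as a careful person would: the job done as asked, in the order asked, and still so for the second after the job is handed in, with the robot touching nothing.
It also fails if it takes over 54 s, if anything falls off the work surface, if the arm or the gripper's body presses on something with over 40 N, if the wrist force passes 120 N, or if a joint passes its speed limit or range.

### The arm

A 6-joint arm with a two-finger parallel gripper is mounted at the origin on the work surface. World frame = base frame: x ahead of the robot, y to its left, z up, the work surface at z = 0. Lengths are in m, angles in rad, forces in N, time in s.
With the tool pointing down it reaches from about 0.375 to 0.9 m from the base axis. Payload 3.1 kg.
Tool frame: the origin (TCP) lies at the very end of the fingers, on their centre line; the grasp point (between the pads) lies 19 mm behind it; z points along the fingers, y is the line along which they close (so a half turn about z gives the same grasp; the last joint's range is limited). The gripper opens to 85 mm and grips with 20 to 120 N. Pads are 22 mm wide; open, the fingers measure 114 mm over their backs; the gripper's body (76 mm by 85 mm) begins 54 mm behind the grasp point. The pads swing forward as they close: fully open they stand 13 mm farther back than shut.
Start: joints at [1.141, 0.527, 1.433, -0, 1.181, -0.178], TCP at [0.156, 0.605, 0.231] pointing down, gripper open.
Joint ranges: [-3.08, 3.08], [-0.75, 2.2], [0.22, 2.44], [-1.43, 4.57], [0, 2.65], [-2.85, 2.85]. Speed limits (rad/s): [2.79, 2.79, 3.14, 3.14, 3.14, 3.14].

### API

Orientations are given as a unit quaternion [x, y, z, w].
In Python, from station import manip, vision gives the robot as it stands.
- The arm moves only by the tool drive_tool, never from a script. Its argument "deltas" is a list that holds one entry, the list of rows, each a list of 4 numbers: the shift along the tool's x, y, z in mm, then the turn about the tool's z in rad. A call has 1 to 5 rows; each row is the pose to reach, as a shift and turn from the pose commanded when the call began, along the tool's axes at that moment; what a row does not reach only later rows make up. A row lasts 1/12 s, in which the tool goes at most 41.7 mm and 7.16 degrees, less where a joint would pass 70% of its speed; a pose out of reach is approached as far as the arm can. A call with a gripper value outside its range is refused whole. "jaw" is the finger opening in mm, from 0 to 85.4, set as the call begins (left out, the last holds). The fingers move at their own pace and stop on an object; "force" is the grip in N (left out, the last holds). Time passes only in rows, so rows that repeat a pose let the fingers close. It gives the time, the measured TCP pose, the force, the opening and the grip force at its end, in the units of the state.
- manip.sense(): the state, without advancing time (a new reading comes with each control period).
- vision.snapshot(name): name is "scene" or "top" or "wrist"; returns the picture (384x512x3 uint8, red, green, blue); there is no depth.
- vision.camera_model(name): a dict with "camera_matrix" (3x3 intrinsics, pixels), "rvec" (rotation vector, rad) and "tvec" (3), from world to camera coordinates, as OpenCV has them. Camera axes: x right, y down, z forward; pixel columns grow to the right and rows downward; lengths in m; the calibration is good to about 2 mm. A picture is of the moment at which its call begins: read the wrist's pose just before it. camera_model takes no time and is no camera call; for the wrist camera it gives the pose at the moment of the call.
- manip.sign_off(): hands the job in; it is judged then, once.
The state is a dict: "t": time; "q": joint angles; "qd": joint speeds; "tau": joint torques, N m; "tcp_pos": TCP position; "tool_rot": TCP orientation; "force": force on the tool from outside, world axes, zero at the start; "ft_torque": the same for the moment, N m; "finger_gap": opening from 0.0 (shut) to 1.0 (fully open); "gripper_force": force on a finger pad.
Only numpy, scipy, OpenCV 4.12 (cv2) and the standard library are available. Lean on these libraries where they do the work, as an engineer would, in place of code of your own. Each camera call takes 0.05 s, during which the arm holds its last target. There are 200 camera calls.

## Working session

There is one attempt and no reset: what is moved stays moved. The work goes in short steps, Python scripts to look and compute and a tool call to move; the robot and the scene stay as the last step left them, time stands still between calls to the robot, and variables do not carry over. Pictures are saved under pics/ and viewed, at most 10 in all, crops included, and the job is handed in when it is done.

Besides the shell and the picture viewer there is one more tool, called after "Call:" by a JSON object that holds its "fn" and its "kwargs". drive_tool: Moves the arm, as the interface text tells. Its arguments: {"type":"object","properties":{"deltas":{"type":"array"},"jaw":{"type":"number"},"force":{"type":"number"}},"required":["deltas"]}

```bash
mkdir -p pics; ls; python3 - <<'E'
from station import manip, vision
import cv2,numpy as np
print(manip.sense())
ims=[]
for n in ["scene","top"]:
    im=vision.snapshot(n); cv2.imwrite(f"pics/{n}0.png",im[:,:,::-1])
    m=vision.camera_model(n); print(n,{k:np.round(v,4).tolist() for k,v in m.items()})
E
```

```text
pics
{'t': 0.0, 'q': array([ 1.14050053e+00,  5.28463917e-01,  1.43389365e+00, -4.89415884e-05,
        1.18140370e+00, -1.78514826e-01]), 'qd': array([0.00052724, 0.0008014 , 0.00100774, 0.00071819, 0.00022868,
       0.00085527]), 'tau': array([ 6.57410292e-04, -4.42348981e+01, -1.78023577e+01, -1.64447497e-04,
        8.43127171e-03,  7.79646854e-06]), 'tcp_pos': array([0.15539638, 0.60463537, 0.23033775]), 'tool_rot': array([ 1.25548907e-01,  9.92086839e-01, -1.04123840e-03, -3.03406269e-04]), 'force': array([-0.01208437,  0.74417804, -1.57005108]), 'ft_torque': array([-0.00986863,  0.04095453, -0.01409088]), 'gripper_force': 0.0, 'finger_gap': 0.9974005926237515}
scene {'camera_matrix': [[459.1226, 0.0, 252.8774], [0.0, 459.1226, 190.2099], [0.0, 0.0, 1.0]], 'rvec': [2.0327, 1.424, -0.5363], 'tvec': [-0.2608, -0.3541, 1.4569]}
top {'camera_matrix': [[447.0515, 0.0, 252.5509], [0.0, 447.0515, 181.3332], [0.0, 0.0, 1.0]], 'rvec': [2.1177, -2.1623, 0.1784], 'tvec': [0.0547, 0.5729, 0.9582]}
```

View pics/scene0.png

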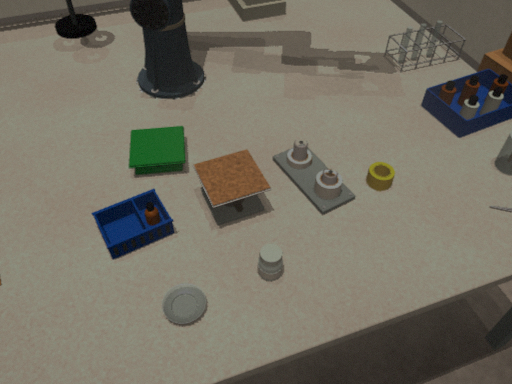

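View pics/top0.png

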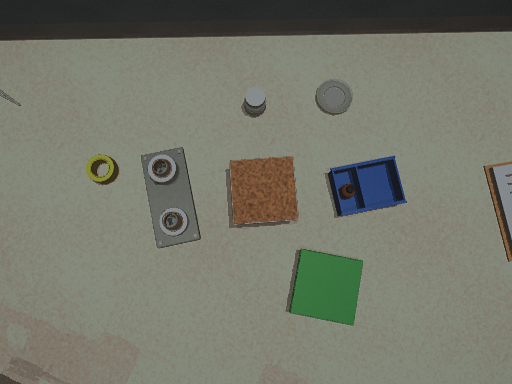

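The scene view shows the tall roll at about (328,185), on the stand's far spindle, and the low roll at (300,155). The cork platform is at (232,178) and the basket at (133,222), with its empty compartment on the left. In the top view the tall roll should be at (161,168), the low roll at (174,221), the cork at (263,190), and the empty compartment at (380,186) with the bottle at (347,190).

```bash
cat > h.py <<'E'
import cv2,numpy as np
from station import manip,vision
def snap(n,f=None):
    m=vision.camera_model(n); im=np.ascontiguousarray(vision.snapshot(n)[:,:,::-1])
    if f: cv2.imwrite(f"pics/{f}.png",im)
    return im,m
def KRt(m): return np.array(m["camera_matrix"]),cv2.Rodrigues(np.array(m["rvec"],float))[0],np.array(m["tvec"],float).ravel()
def ray(m,p):
    K,R,t=KRt(m); d=R.T@np.linalg.solve(K,[p[0],p[1],1]); return -R.T@t,d
def onz(m,p,z):
    c,d=ray(m,p); return c+d*(z-c[2])/d[2]
def tri(m1,p1,m2,p2):
    P=[np.c_[R,t] for _,R,t in (KRt(m1),KRt(m2))]
    n=[np.linalg.solve(KRt(m)[0],[p[0],p[1],1])[:2].reshape(2,1) for m,p in ((m1,p1),(m2,p2))]
    X=cv2.triangulatePoints(P[0],P[1],n[0],n[1])[:,0]; return X[:3]/X[3]
def proj(m,X):
    K,R,t=KRt(m); return cv2.projectPoints(np.array(X,float).reshape(-1,1,3),R,t,K,None)[0][:,0]
def hsv(im,lo,hi): return cv2.inRange(cv2.cvtColor(im,cv2.COLOR_BGR2HSV),lo,hi)
def biggest(mask,roi=None):
    if roi: z=np.zeros_like(mask); x0,y0,x1,y1=roi; z[y0:y1,x0:x1]=mask[y0:y1,x0:x1]; mask=z
    cs,_=cv2.findContours(mask,cv2.RETR_EXTERNAL,cv2.CHAIN_APPROX_NONE)
    return max(cs,key=cv2.contourArea)
def quad(c):
    h=cv2.convexHull(c); return cv2.approxPolyN(h,4,ensure_convex=True).reshape(-1,2)
E
python3 - <<'E'
from h import *
np.set_printoptions(precision=4,suppress=True)
S=cv2.imread("pics/scene0.png");T=cv2.imread("pics/top0.png")
ms=vision.camera_model("scene");mt=vision.camera_model("top")
for n,im,pts in(("T",T,[(263,190),(152,190),(380,186),(385,160),(161,158),(174,211),(200,300)]),("S",S,[(232,178),(320,195),(130,215),(328,193),(300,160),(300,100)])):
    H=cv2.cvtColor(im,cv2.COLOR_BGR2HSV)
    for p in pts: print(n,p,H[p[1],p[0]])
def order(m,q,z): return np.array([onz(m,p,z) for p in q])
ct=quad(biggest(hsv(T,(3,90,60),(17,255,255)),(215,140,310,240)))
cs=quad(biggest(hsv(S,(3,90,60),(17,255,255)),(180,140,280,210)))
print("cork",ct,cs)
wt=order(mt,ct,.07);ws=order(ms,cs,.07)
for p,w in zip(ct,wt):
    j=np.argmin(np.linalg.norm(ws-w,axis=1)); print(tri(mt,p,ms,cs[j]))
bt=quad(biggest(hsv(T,(105,120,20),(130,255,255)),(320,145,415,225)))
bs=quad(biggest(hsv(S,(105,120,20),(130,255,255)),(85,185,180,260)))
print("basket",bt,bs); print(order(mt,bt,.05)); print(order(ms,bs,.05))
print("guess roll far",onz(mt,(161,168),.055),onz(mt,(174,221),.034))
E
```

```text
T (263, 190) [ 13 140 113]
T (152, 190) [ 45  20 102]
T (380, 186) [111 164 118]
T (385, 160) [111 165 111]
T (161, 158) [ 35  26 128]
T (174, 211) [ 28  26 128]
T (200, 300) [ 38  28 137]
S (232, 178) [ 14 148 117]
S (320, 195) [19 47 87]
S (130, 215) [107 231  97]
S (328, 193) [19 47 92]
S (300, 160) [ 15  66 100]
S (300, 100) [ 23  39 138]
cork [[297 218]
 [234 224]
 [230 161]
 [292 156]] [[270 187]
 [213 205]
 [193 164]
 [247 149]]
[ 0.4861 -0.0502  0.0891]
[0.4768 0.0854 0.0864]
[0.6131 0.0918 0.0877]
[ 0.6211 -0.0434  0.0883]
basket [[406 202]
 [341 215]
 [331 168]
 [394 156]] [[178 230]
 [112 259]
 [ 92 213]
 [153 188]]
[[ 0.5197 -0.2974  0.05  ]
 [ 0.4938 -0.1512  0.05  ]
 [ 0.6001 -0.1343  0.05  ]
 [ 0.6248 -0.2782  0.05  ]]
[[ 0.6319 -0.1275  0.05  ]
 [ 0.6586 -0.2728  0.05  ]
 [ 0.521  -0.2961  0.05  ]
 [ 0.4922 -0.1528  0.05  ]]
guess roll far [0.6069 0.2468 0.055 ] [0.4895 0.2205 0.034 ]
```

```bash
cat >> h.py <<'E'
from scipy.spatial.transform import Rotation as Ro
def rt(target,s=None):
    s=s or manip.sense(); R=Ro.from_quat(s["tool_rot"]).as_matrix(); return R.T@(np.array(target)-s["tcp_pos"])*1000
E
python3 - <<'E'
from h import *
np.set_printoptions(precision=3,suppress=True)
s=manip.sense();R=Ro.from_quat(s["tool_rot"]).as_matrix();print(R)
m=vision.camera_model("wrist");K,Rc,t=KRt(m);c=-Rc.T@t
print("cam in tool",R.T@(c-s["tcp_pos"])*1000, (R.T@Rc.T)); print(K)
print(rt([.607,.247,.24]))
E
```

```text
[[-0.968  0.249 -0.001]
 [ 0.249  0.968 -0.002]
 [ 0.    -0.002 -1.   ]]
cam in tool [  66.812    0.783 -142.043] [[-0.001 -0.966 -0.26 ]
 [ 1.    -0.    -0.002]
 [ 0.002 -0.26   0.966]]
[[300.155   0.    254.909]
 [  0.    300.155 192.24 ]
 [  0.      0.      1.   ]]
[-526.476 -233.903   -9.316]
```

Call:
{"fn": "drive_tool", "kwargs": {"deltas": [[[-36, -16, 0, 0], [-72, -32, 0, 0], [-108, -48, 0, 0], [-144, -64, 0, 0], [-180, -80, 0, 0]]], "jaw": 85}}

```text
t: 0.52
tcp_pos: [0.3109, 0.4815, 0.2309]
tool_rot: [0.125, 0.992, -0.0, -0.0]
force: [1.1, -0.3, -0.4]
finger_gap: 0.997
gripper_force: 0.0
```

Call:
{"fn": "drive_tool", "kwargs": {"deltas": [[[-36, -16, 0, 0], [-72, -32, 0, 0], [-108, -48, 0, 0], [-144, -64, 0, 0], [-180, -80, 0, 0]]]}}

```text
t: 0.93
tcp_pos: [0.4654, 0.359, 0.2309]
tool_rot: [0.126, 0.992, -0.0, -0.0]
force: [-0.1, 0.2, 0.4]
finger_gap: 0.998
gripper_force: 0.0
```

Call:
{"fn": "drive_tool", "kwargs": {"deltas": [[[-36, -16, 10, 0], [-72, -32, 20, 0], [-108, -48, 30, 0], [-144, -64, 40, 0], [-166, -74, 50, 0]]]}}

```text
t: 1.35
tcp_pos: [0.61, 0.2445, 0.1804]
tool_rot: [0.127, 0.992, -0.0, 0.001]
force: [0.1, 0.8, 0.8]
finger_gap: 0.994
gripper_force: 0.0
```

Call:
{"fn": "drive_tool", "kwargs": {"deltas": [[[0, 0, 0, 0], [0, 0, 0, 0], [0, 0, 0, 0]]]}}

```text
t: 1.6
tcp_pos: [0.6058, 0.2479, 0.1808]
tool_rot: [0.126, 0.992, -0.0, -0.001]
force: [0.5, 0.0, -0.4]
finger_gap: 0.998
gripper_force: 0.0
```

```bash
python3 - <<'E'
from h import *
np.set_printoptions(precision=4,suppress=True)
s=manip.sense();print(s["t"],s["tcp_pos"],s["tool_rot"],rt([.607,.247,.18]))
im,m=snap("wrist","w1"); 
np.save("w1.npy",{k:np.array(v) for k,v in m.items()})
print(proj(m,[[.607,.247,.055],[.607,.247,.078],[.4895,.2205,.034],s["tcp_pos"]]))
E
```

```text
1.6 [0.6058 0.2479 0.1808] [ 0.1256  0.9921 -0.0001 -0.001 ] [-1.385  -0.5325  0.8275]
[[254.1504 188.5343]
 [254.0218 195.2058]
 [192.8417  66.9577]
 [254.0241 245.9843]]
```

View pics/w1.png

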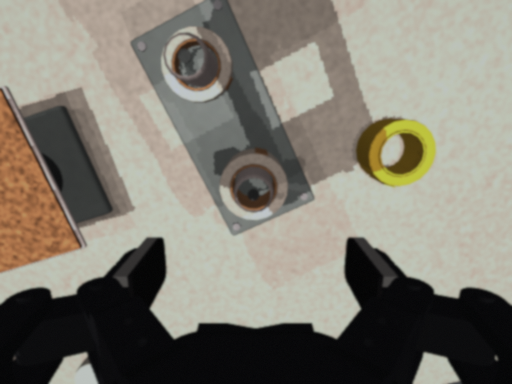

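The wrist view shows the far roll at (253,185) and the near roll at (197,65). The yellow decoy is at (402,153) and the cork is at the left edge. Next I'll check which roll is taller.

```bash
python3 - <<'E'
from h import *
S=cv2.imread("pics/scene0.png")[130:215,265:360];W=cv2.imread("pics/w1.png")[20:230,140:310]
a=cv2.resize(S,None,fx=4,fy=4,interpolation=cv2.INTER_CUBIC);b=cv2.resize(W,None,fx=2.4,fy=2.4,interpolation=cv2.INTER_CUBIC)
o=np.zeros((max(a.shape[0],b.shape[0]),a.shape[1]+b.shape[1],3),np.uint8);o[:a.shape[0],:a.shape[1]]=a;o[:b.shape[0],a.shape[1]:]=b
cv2.imwrite("pics/c1.png",o);print(o.shape)
E
```

```text
(504, 788, 3)
```

View pics/c1.png

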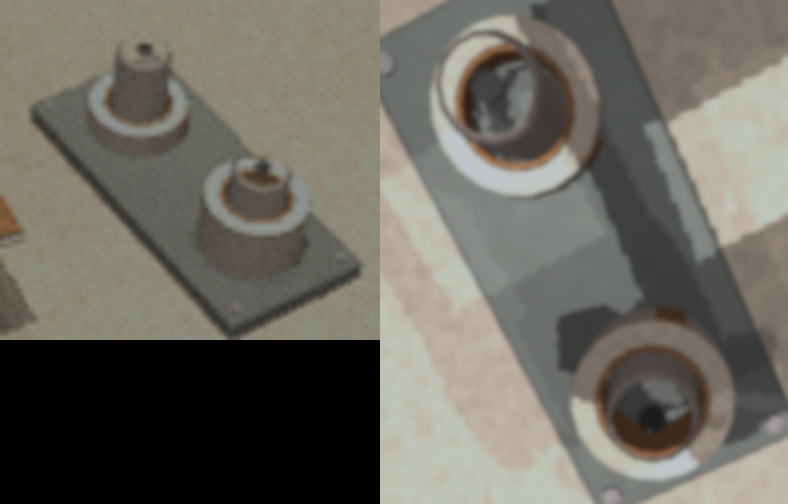

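The crop confirms the far roll is the tall one. Its rim centre in the wrist picture is at (253.8,186.2), 68 px wide, which puts its top at about z=0.05. The tool is within 1 mm of it along the closing line, so I'll descend.

Call:
{"fn": "drive_tool", "kwargs": {"deltas": [[[0, 0, 25, 0], [0, 0, 50, 0], [0, 0, 75, 0], [0, 0, 95, 0], [0, 0, 110, 0]]]}}

```text
t: 2.07
tcp_pos: [0.6046, 0.2491, 0.0702]
tool_rot: [0.124, 0.992, -0.0, -0.001]
force: [-0.2, 0.3, 0.2]
finger_gap: 0.996
gripper_force: 0.0
```

Call:
{"fn": "drive_tool", "kwargs": {"deltas": [[[0, 0, 12, 0], [0, 0, 24, 0], [0, 0, 36, 0], [0, 0, 45, 0], [0, 0, 49, 0]]]}}

```text
t: 2.48
tcp_pos: [0.6061, 0.2478, 0.0212]
tool_rot: [0.125, 0.992, -0.0, -0.001]
force: [-0.2, -0.1, 0.2]
finger_gap: 0.992
gripper_force: 0.0
```

Call:
{"fn": "drive_tool", "kwargs": {"deltas": [[[0, 0, 0, 0], [0, 0, 0, 0], [0, 0, 0, 0]]], "jaw": 68, "force": 25}}

```text
t: 2.73
tcp_pos: [0.6075, 0.2477, 0.023]
tool_rot: [0.126, 0.992, 0.0, 0.001]
force: [-0.7, -0.2, 0.5]
finger_gap: 0.794
gripper_force: 0.0
```

```bash
python3 - <<'E'
from h import *
s=manip.sense();print({k:np.round(v,4) for k,v in s.items()})
im,m=snap("wrist","w2")
E
```

```text
{'t': np.float64(2.7333), 'q': array([ 0.2171,  0.8342,  1.4817, -0.    ,  0.8241, -1.1017]), 'qd': array([ 0.0008, -0.0073,  0.001 ,  0.0003,  0.0003, -0.0009]), 'tau': array([ 4.45000e-02, -5.01761e+01, -1.16088e+01,  1.20000e-03,
        1.00000e-02,  1.00000e-04]), 'tcp_pos': array([0.6075, 0.2477, 0.023 ]), 'tool_rot': array([1.256e-01, 9.921e-01, 3.000e-04, 7.000e-04]), 'force': array([-0.6785, -0.2363,  0.4839]), 'ft_torque': array([-0.0054,  0.0002,  0.0162]), 'gripper_force': np.float64(0.0), 'finger_gap': np.float64(0.7941)}
```

View pics/w2.png

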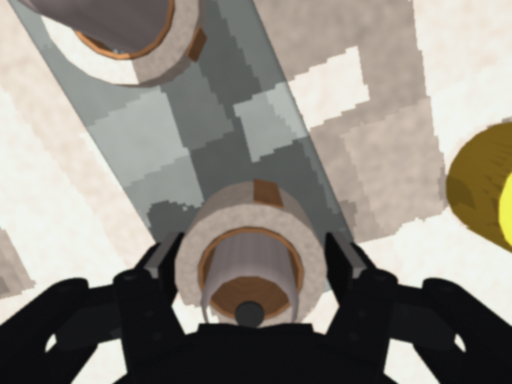

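The open pads straddle the roll evenly, at columns 180 and 325 with the roll centred near 251. I'll close, then lift slowly.

Call:
{"fn": "drive_tool", "kwargs": {"deltas": [[[0, 0, 0, 0], [0, 0, 0, 0], [0, 0, 0, 0], [0, 0, 0, 0], [0, 0, 0, 0]]], "jaw": 55, "force": 40}}

```text
t: 3.2
tcp_pos: [0.6076, 0.2476, 0.0236]
tool_rot: [0.125, 0.992, 0.0, 0.001]
force: [0.1, 0.1, 6.0]
finger_gap: 0.729
gripper_force: 44.7
```

Call:
{"fn": "drive_tool", "kwargs": {"deltas": [[[0, 0, -3, 0], [0, 0, -8, 0], [0, 0, -15, 0], [0, 0, -24, 0], [0, 0, -34, 0]]]}}

```text
t: 3.62
tcp_pos: [0.6064, 0.2476, 0.0566]
tool_rot: [0.126, 0.992, -0.0, -0.001]
force: [-0.5, 0.5, -2.0]
finger_gap: 0.728
gripper_force: 44.2
```

Call:
{"fn": "drive_tool", "kwargs": {"deltas": [[[0, 0, -12, 0], [0, 0, -26, 0], [0, 0, -42, 0], [0, 0, -58, 0], [0, 0, -74, 0]]]}}

```text
t: 4.03
tcp_pos: [0.6069, 0.2476, 0.1323]
tool_rot: [0.126, 0.992, 0.0, 0.0]
force: [0.6, -0.2, -1.7]
finger_gap: 0.728
gripper_force: 44.2
```

Call:
{"fn": "drive_tool", "kwargs": {"deltas": [[[0, 0, -12, 0], [0, 0, -16, 0], [0, 0, -16, 0]]]}}

```text
t: 4.28
tcp_pos: [0.6077, 0.2479, 0.1483]
tool_rot: [0.126, 0.992, 0.001, 0.002]
force: [-0.9, -0.6, -2.5]
finger_gap: 0.723
gripper_force: 44.2
```

```bash
python3 - <<'E'
from h import *
np.set_printoptions(precision=4,suppress=True)
s=manip.sense();print(s["t"],s["tcp_pos"],s["force"],s["finger_gap"],s["gripper_force"]); print(rt([.549,.021,s["tcp_pos"][2]]))
im,m=snap("wrist","w3"); im,m=snap("scene","s3")
E
```

```text
4.2833 [0.6077 0.2479 0.1483] [-0.8815 -0.5666 -2.5278] 0.7234451922860874 44.23939889296889
[   0.3071 -234.3333   -0.3695]
```

View pics/w3.png

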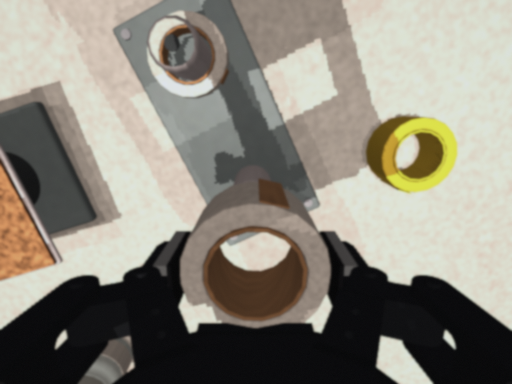

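The roll is held level and clear of the spindle, and the low roll is still on its own at (187,52). Moving to the stage.

Call:
{"fn": "drive_tool", "kwargs": {"deltas": [[[0, -25, 0, 0], [0, -60, 0, 0], [0, -100, 0, 0], [0, -140, 0, 0], [0, -180, 0, 0]]]}}

```text
t: 4.8
tcp_pos: [0.5604, 0.0721, 0.1451]
tool_rot: [0.125, 0.992, -0.0, -0.001]
force: [0.8, -0.5, -2.4]
finger_gap: 0.732
gripper_force: 44.4
```

Call:
{"fn": "drive_tool", "kwargs": {"deltas": [[[0, -30, 0, 0.1], [0, -45, 0, 0.2], [0, -52, 0, 0.3], [0, -54, 0, 0.4], [0, -54, 0, 0.45]]]}}

```text
t: 5.22
tcp_pos: [0.5475, 0.0199, 0.1452]
tool_rot: [0.347, 0.938, -0.0, -0.001]
force: [-0.5, 0.3, -2.1]
finger_gap: 0.73
gripper_force: 44.5
```

Call:
{"fn": "drive_tool", "kwargs": {"deltas": [[[0, 0, 12, 0], [0, 0, 24, 0], [0, 0, 34, 0], [0, 0, 40, 0], [0, 0, 42, 0]]]}}

```text
t: 5.63
tcp_pos: [0.5473, 0.0212, 0.1025]
tool_rot: [0.344, 0.939, -0.0, -0.002]
force: [-0.7, 0.4, -2.2]
finger_gap: 0.729
gripper_force: 44.5
```

Call:
{"fn": "drive_tool", "kwargs": {"deltas": [[[0, 0, 0, 0], [0, 0, 0, 0]]]}}

```text
t: 5.8
tcp_pos: [0.5487, 0.021, 0.1043]
tool_rot: [0.344, 0.939, -0.0, 0.0]
force: [0.4, 0.3, -1.2]
finger_gap: 0.729
gripper_force: 44.5
```

```bash
python3 - <<'E'
from h import *
np.set_printoptions(precision=4,suppress=True)
s=manip.sense();print(s["t"],s["tcp_pos"],s["tool_rot"],s["force"],s["finger_gap"],s["gripper_force"]); print(rt([.549,.021,s["tcp_pos"][2]]))
print("tool y yaw",np.degrees(np.arctan2(*Ro.from_quat(s["tool_rot"]).as_matrix()[[1,0],1])))
im,m=snap("scene","s4");cv2.imwrite("pics/s4c.png",cv2.resize(im[90:240,150:330],None,fx=4,fy=4,interpolation=cv2.INTER_CUBIC))
E
```

```text
5.8 [0.5487 0.021  0.1043] [ 0.3437  0.9391 -0.      0.    ] [ 0.3533  0.2754 -1.1743] 0.7289417737705536 44.45043783634901
[-0.2782  0.2061  0.    ]
tool y yaw 49.797981408927065
```

View pics/s4c.png

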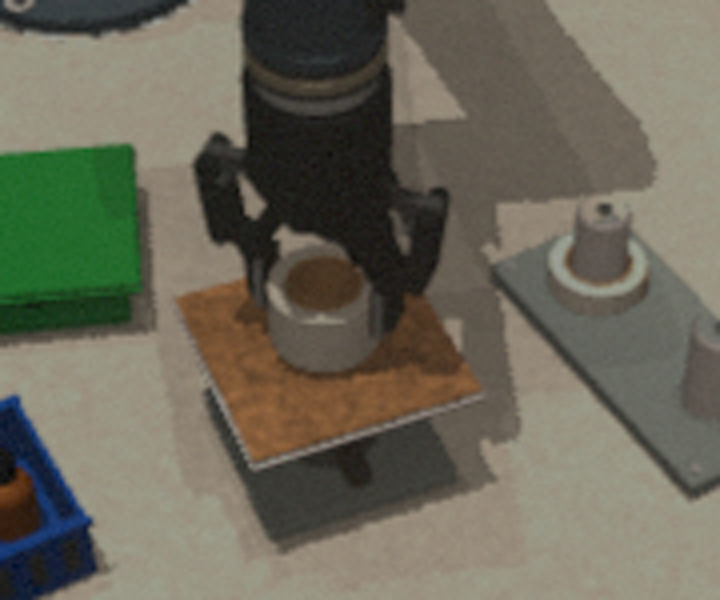

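The roll hangs level just above the cork at (320,310) in the crop, well inside the platform. I'll feel my way down.

Call:
{"fn": "drive_tool", "kwargs": {"deltas": [[[0, 0, 1, 0], [0, 0, 2, 0], [0, 0, 3, 0], [0, 0, 4, 0], [0, 0, 4, 0]]]}}

```text
t: 6.27
tcp_pos: [0.5484, 0.021, 0.1002]
tool_rot: [0.344, 0.939, -0.0, -0.0]
force: [0.9, 0.4, -1.7]
finger_gap: 0.73
gripper_force: 44.5
```

Call:
{"fn": "drive_tool", "kwargs": {"deltas": [[[0, 0, 0.5, 0], [0, 0, 1, 0], [0, 0, 1, 0]]]}}

```text
t: 6.52
tcp_pos: [0.5484, 0.021, 0.0992]
tool_rot: [0.344, 0.939, -0.0, -0.0]
force: [-0.5, -0.3, -1.5]
finger_gap: 0.732
gripper_force: 44.5
```

Call:
{"fn": "drive_tool", "kwargs": {"deltas": [[[0, 0, 0.5, 0], [0, 0, 1, 0], [0, 0, 1, 0]]]}}

```text
t: 6.77
tcp_pos: [0.5484, 0.021, 0.0982]
tool_rot: [0.344, 0.939, -0.0, -0.0]
force: [0.2, -0.6, -1.2]
finger_gap: 0.728
gripper_force: 44.5
```

Call:
{"fn": "drive_tool", "kwargs": {"deltas": [[[0, 0, 0.5, 0], [0, 0, 1, 0], [0, 0, 1, 0]]]}}

```text
t: 7.02
tcp_pos: [0.5484, 0.021, 0.0972]
tool_rot: [0.344, 0.939, -0.0, -0.0]
force: [-0.5, -0.4, -2.8]
finger_gap: 0.733
gripper_force: 44.5
```

Call:
{"fn": "drive_tool", "kwargs": {"deltas": [[[0, 0, 0.5, 0], [0, 0, 0.5, 0]]]}}

```text
t: 7.18
tcp_pos: [0.5485, 0.021, 0.0969]
tool_rot: [0.344, 0.939, 0.0, 0.0]
force: [0.3, -0.2, -1.9]
finger_gap: 0.727
gripper_force: 44.6
```

Call:
{"fn": "drive_tool", "kwargs": {"deltas": [[[0, 0, 0.5, 0], [0, 0, 0.5, 0]]]}}

```text
t: 7.35
tcp_pos: [0.5485, 0.021, 0.0969]
tool_rot: [0.344, 0.939, 0.0, 0.0]
force: [-1.8, 0.5, 3.5]
finger_gap: 0.732
gripper_force: 45.0
```

Contact: the force rose 5 N with TCP z at 0.0969, so the cork is at about 0.088, matching the triangulation. Releasing and rising.

Call:
{"fn": "drive_tool", "kwargs": {"deltas": [[[0, 0, 0, 0], [0, 0, 0, 0], [0, 0, 0, 0], [0, 0, 0, 0], [0, 0, 0, 0]]], "jaw": 82}}

```text
t: 7.77
tcp_pos: [0.5486, 0.021, 0.0962]
tool_rot: [0.344, 0.939, 0.0, 0.0]
force: [-0.5, 0.3, -0.2]
finger_gap: 0.959
gripper_force: 0.0
```

Call:
{"fn": "drive_tool", "kwargs": {"deltas": [[[0, 0, -8, 0], [0, 0, -25, 0], [0, 0, -50, 0], [0, 0, -80, 0], [0, 0, -110, 0]]]}}

```text
t: 8.18
tcp_pos: [0.548, 0.021, 0.2075]
tool_rot: [0.344, 0.939, -0.0, -0.001]
force: [0.3, -0.2, -0.2]
finger_gap: 0.959
gripper_force: 0.0
```

Call:
{"fn": "drive_tool", "kwargs": {"deltas": [[[0, 0, -10, 0], [0, 0, -10, 0], [0, 0, -10, 0]]], "jaw": 24}}

```text
t: 8.43
tcp_pos: [0.5483, 0.021, 0.2165]
tool_rot: [0.344, 0.939, 0.0, 0.0]
force: [-0.5, -1.2, -1.3]
finger_gap: 0.557
gripper_force: 0.0
```

```bash
python3 - <<'E'
from h import *
np.set_printoptions(precision=4,suppress=True)
s=manip.sense();print(s["t"],s["tcp_pos"],s["tool_rot"],s["force"],s["finger_gap"])
im,m=snap("wrist","w5");np.save("w5.npy",m,allow_pickle=True)
print(proj(m,[[.5485,.021,.128],[.5485,.021,.088],s["tcp_pos"]]))
E
```

```text
8.4333 [0.5483 0.021  0.2165] [0.3437 0.9391 0.0001 0.0004] [-0.4804 -1.2479 -1.3152] 0.5572441098808224
[[255.3955 198.2684]
 [255.3963 186.1929]
 [255.1612 246.1692]]
```

View pics/w5.png

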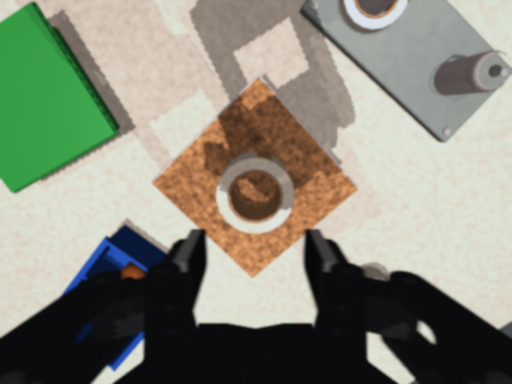

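The roll is released flat on the cork, with its rim centre at about (255,197), within 1 mm of where it was set. I'll regrasp its -y wall, which faces the basket corner away from the bottle.

Call:
{"fn": "drive_tool", "kwargs": {"deltas": [[[0, -15, 0, 0], [0, -26, 10, 0], [0, -26, 30, 0], [0, -26, 45, 0], [0, -26, 55, 0]]], "jaw": 26, "force": 40}}

```text
t: 8.9
tcp_pos: [0.529, 0.0008, 0.1583]
tool_rot: [0.344, 0.939, -0.001, -0.003]
force: [-0.6, 0.1, -0.4]
finger_gap: 0.307
gripper_force: 0.0
```

Call:
{"fn": "drive_tool", "kwargs": {"deltas": [[[0, 0, 8, 0], [0, 0, 16, 0], [0, 0, 22, 0], [0, 0, 28, 0], [0, 0, 34, 0]]]}}

```text
t: 9.32
tcp_pos: [0.532, 0.0011, 0.127]
tool_rot: [0.344, 0.939, 0.0, 0.0]
force: [-0.0, 0.8, -0.0]
finger_gap: 0.306
gripper_force: 0.0
```

Call:
{"fn": "drive_tool", "kwargs": {"deltas": [[[0, 0, 6, 0], [0, 0, 12, 0], [0, 0, 18, 0], [0, 0, 23, 0], [0, 0, 25, 0]]]}}

```text
t: 9.73
tcp_pos: [0.5313, 0.0012, 0.1015]
tool_rot: [0.344, 0.939, -0.0, -0.001]
force: [0.5, 0.4, 0.0]
finger_gap: 0.304
gripper_force: 0.0
```

Call:
{"fn": "drive_tool", "kwargs": {"deltas": [[[0, 0, 0, 0], [0, 0, 0, 0]]]}}

```text
t: 9.9
tcp_pos: [0.5318, 0.0011, 0.1023]
tool_rot: [0.344, 0.939, -0.0, 0.0]
force: [0.2, -0.3, -0.0]
finger_gap: 0.304
gripper_force: 0.0
```

Call:
{"fn": "drive_tool", "kwargs": {"deltas": [[[0, 0, 0, 0], [0, 0, 0, 0], [0, 0, 0, 0], [0, 0, 0, 0], [0, 0, 0, 0]]], "jaw": 4, "force": 40}}

```text
t: 10.32
tcp_pos: [0.5319, 0.001, 0.1027]
tool_rot: [0.344, 0.939, 0.0, 0.0]
force: [-0.3, 1.1, 2.7]
finger_gap: 0.155
gripper_force: 36.0
```

Call:
{"fn": "drive_tool", "kwargs": {"deltas": [[[0, 0, -3, 0], [0, 0, -8, 0], [0, 0, -15, 0], [0, 0, -24, 0], [0, 0, -30, 0]]]}}

```text
t: 10.73
tcp_pos: [0.532, 0.0011, 0.1335]
tool_rot: [0.344, 0.939, 0.0, 0.0]
force: [-0.0, -0.6, -1.7]
finger_gap: 0.157
gripper_force: 35.8
```

Call:
{"fn": "drive_tool", "kwargs": {"deltas": [[[0, 0, -10, 0], [0, 0, -20, 0], [0, 0, -25, 0], [0, 0, -25, 0], [0, 0, -25, 0]]]}}

```text
t: 11.15
tcp_pos: [0.5319, 0.0011, 0.1579]
tool_rot: [0.344, 0.939, 0.0, 0.001]
force: [0.3, 0.4, -2.8]
finger_gap: 0.157
gripper_force: 36.0
```

```bash
python3 - <<'E'
from h import *
np.set_printoptions(precision=4,suppress=True)
s=manip.sense();print(s["t"],s["tcp_pos"],s["tool_rot"],s["force"],s["ft_torque"],s["finger_gap"],s["gripper_force"])
im,m=snap("wrist","w6")
T,mt=snap("top","t6");S,ms=snap("scene","s6")
# basket walls: far view uncluttered? quad of the basket in top
T0=cv2.imread("pics/top0.png")
bl=hsv(T0,(105,120,20),(130,255,255));c=biggest(bl,(320,145,415,225));print("minrect",cv2.minAreaRect(c))
H=cv2.cvtColor(T0,cv2.COLOR_BGR2HSV)
cv2.imwrite("pics/b6.png",np.hstack([cv2.resize(T0[148:224,324:412],None,fx=4.4,fy=4.4,interpolation=cv2.INTER_CUBIC)[:334],cv2.resize(im,(445,334))]))
E
```

```text
11.15 [0.5319 0.0011 0.1579] [0.3438 0.9391 0.0001 0.0005] [ 0.3304  0.3751 -2.832 ] [-0.0392  0.0377  0.0309] 0.15684121533372092 36.016891940671485
minrect ((368.5004577636719, 185.07347106933594), (48.166236877441406, 67.03518676757812), 78.36637115478516)
```

View pics/b6.png

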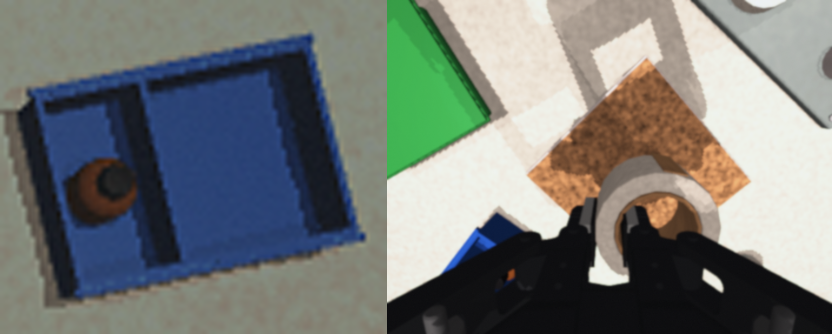

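The left half shows the basket from above: rim corners at about (32,90), (312,36), (365,240) and (66,298), and the divider running (145,82)–(180,264). The right half shows the roll held by its wall, with one finger in the bore. Next I'll work out the compartment centre.

```bash
python3 - <<'E'
from h import *
np.set_printoptions(precision=4,suppress=True)
mt=vision.camera_model("top");ms=vision.camera_model("scene")
f=lambda x,y:(324+(x+.5)/4.4-.5,148+(y+.5)/4.4-.5)
P=lambda L:np.array([onz(mt,f(*p),.05) for p in L])[:,:2]
o=P([(32,90),(312,36),(365,240),(66,298)]);print("outer",o,np.linalg.norm(o-np.roll(o,-1,0),axis=1),o.mean(0))
d=P([(136,82),(172,268),(146,82),(180,264)]);print("divider",d)
c=o.mean(0)
yv=(o[0]-o[1])/np.linalg.norm(o[0]-o[1])+(o[3]-o[2])/np.linalg.norm(o[3]-o[2]);yv/=np.linalg.norm(yv);xv=np.array([yv[1],-yv[0]])
print("yaw",np.degrees(np.arctan2(xv[1],xv[0])),"div y local",(d-c)@yv,"comp",c-.027*yv)
S=cv2.imread("pics/scene0.png");bs=quad(biggest(hsv(S,(100,120,20),(130,255,255)),(85,185,180,260)));print("scene",bs)
# two-view height of rim corners
for p,q in zip([(32,90),(312,36),(66,298)],[bs[i] for i in range(0,3)]): pass
for i,p in enumerate([(32,90),(312,36),(365,240),(66,298)]):
    k=[np.round(tri(mt,f(*p),ms,q),4) for q in bs]; w=o[i]; print(min(k,key=lambda X:np.linalg.norm(X[:2]-w)))
s=manip.sense();R=Ro.from_quat(s["tool_rot"]).as_matrix()
comp=c-.027*yv; roll=comp+.004*xv+.004*yv
tgt=roll-.026*R[:2,1]; print("tcp target",tgt, rt([*tgt,s["tcp_pos"][2]]))
E
```

```text
outer [[ 0.5999 -0.1341]
 [ 0.6252 -0.2794]
 [ 0.5194 -0.2986]
 [ 0.4932 -0.1459]] [0.1476 0.1076 0.155  0.1074] [ 0.5594 -0.2145]
divider [[ 0.603  -0.1875]
 [ 0.5072 -0.2002]
 [ 0.6029 -0.1926]
 [ 0.5091 -0.2043]]
yaw 9.795907466397892 div y local [0.0192 0.023  0.0142 0.0186] comp [ 0.564  -0.2411]
scene [[178 230]
 [112 259]
 [ 92 213]
 [153 188]]
[ 0.6071 -0.1322  0.0217]
[ 0.6331 -0.2825  0.0199]
[ 0.5197 -0.2975  0.0493]
[ 0.4926 -0.1495  0.049 ]
tcp target [ 0.5505 -0.2563] [-180.9778 -184.2895   -0.0861]
```

Call:
{"fn": "drive_tool", "kwargs": {"deltas": [[[-15, -15, 0, 0], [-40, -41, 0, 0], [-65, -66, 0, 0], [-90, -92, 0, 0], [-115, -117, 0, 0]]]}}

```text
t: 11.72
tcp_pos: [0.5435, -0.1638, 0.1566]
tool_rot: [0.344, 0.939, 0.0, -0.001]
force: [1.2, 0.9, -2.5]
finger_gap: 0.155
gripper_force: 36.2
```

Call:
{"fn": "drive_tool", "kwargs": {"deltas": [[[-25, -25, 0, 0], [-45, -46, 0, 0], [-58, -59, 0, 0], [-65, -66, 0, 0], [-65, -66, 0, 0]]]}}

```text
t: 12.13
tcp_pos: [0.5511, -0.2565, 0.1568]
tool_rot: [0.345, 0.939, -0.0, 0.0]
force: [-0.1, -0.1, -1.5]
finger_gap: 0.157
gripper_force: 36.3
```

Call:
{"fn": "drive_tool", "kwargs": {"deltas": [[[0, 0, 15, 0], [0, 0, 30, 0], [0, 0, 45, 0], [0, 0, 55, 0], [0, 0, 60, 0]]]}}

```text
t: 12.55
tcp_pos: [0.55, -0.2521, 0.0956]
tool_rot: [0.343, 0.939, 0.001, -0.002]
force: [-0.1, 0.4, -2.1]
finger_gap: 0.158
gripper_force: 36.3
```

Call:
{"fn": "drive_tool", "kwargs": {"deltas": [[[0, 0, 0, 0], [0, 0, 0, 0]]]}}

```text
t: 12.72
tcp_pos: [0.5512, -0.254, 0.0974]
tool_rot: [0.343, 0.939, 0.0, -0.0]
force: [0.4, 0.5, -1.7]
finger_gap: 0.153
gripper_force: 36.3
```

```bash
python3 - <<'E'
from h import *
np.set_printoptions(precision=4,suppress=True)
s=manip.sense();print(s["t"],s["tcp_pos"],s["force"],s["finger_gap"],s["gripper_force"])
W,mw=snap("wrist","w7");S,ms=snap("scene","s7");T,mt=snap("top","t7")
c=np.array([.5638,-.24,.05]);a=np.radians(9.8);x=np.array([np.cos(a),np.sin(a),0]);y=np.array([-np.sin(a),np.cos(a),0])
q=[c+i*.047*x+j*.042*y for i,j in((1,1),(1,-1),(-1,-1),(-1,1))]
pw=proj(mw,q);print("inner rim W",pw);print("S",proj(ms,q))
a1=W.copy()
for p in pw: cv2.drawMarker(a1,tuple(int(round(v)) for v in p),(0,0,255),cv2.MARKER_CROSS,9,1)
o=np.zeros((384,800,3),np.uint8);o[:,:512]=a1;o[:,512:]=cv2.resize(S[170:270,75:150],(288,384),interpolation=cv2.INTER_CUBIC)
cv2.imwrite("pics/f7.png",o)
E
```

```text
12.7167 [ 0.5512 -0.254   0.0974] [ 0.3582  0.4973 -1.6594] 0.15337993728939137 36.323487087302055
inner rim W [[378.1335 213.3767]
 [293.7724 297.7581]
 [189.3193 218.8069]
 [271.2801 120.0772]]
S [[146.3778 227.8449]
 [108.7316 243.5208]
 [ 95.2817 213.4109]
 [131.3529 199.3631]]
```

View pics/f7.png

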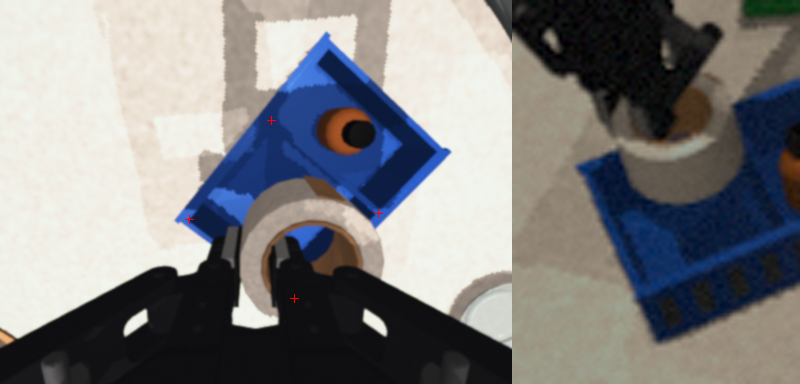

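The wrist view shows the basket rim corners at (178,219), (328,36) and (450,152), and my predicted inner corners (red) fall on the inner rim. I'll check the centre from these corners numerically.

```bash
python3 - <<'E'
from h import *
np.set_printoptions(precision=4,suppress=True)
s=manip.sense();mw=vision.camera_model("wrist");W=cv2.imread("pics/w7.png")
c=biggest(hsv(W,(100,120,20),(130,255,255)));h=cv2.convexHull(c)[:,0]
pts=[h[h[:,0].argmin()],h[h[:,1].argmin()],h[h[:,0].argmax()]];print(pts)
L,T,R_=[onz(mw,p,.05)[:2] for p in pts];print(L,T,R_,"y len",np.linalg.norm(T-L),"x len",np.linalg.norm(R_-T))
y=(T-L)/np.linalg.norm(T-L);x=np.array([y[1],-y[0]]);print("yaw",np.degrees(np.arctan2(x[1],x[0])))
for nm,b in(("fromL",L+.051*x+.073*y),("fromT",T+.051*x-.073*y),("fromR",R_-.051*x-.073*y)): print(nm,b-.027*y)
R=Ro.from_quat(s["tool_rot"]).as_matrix();roll=s["tcp_pos"][:2]+.026*R[:2,1];print("roll",roll)
E
```

```text
[array([176, 220], dtype=int32), array([327,  33], dtype=int32), array([449, 151], dtype=int32)]
[ 0.5201 -0.2982] [ 0.494  -0.1523] [ 0.5982 -0.1339] y len 0.14815258064611742 x len 0.10577737716898211
yaw 10.121565513768115
fromL [ 0.5622 -0.2439]
fromT [ 0.5618 -0.2418]
fromR [ 0.5656 -0.2413]
roll [ 0.5685 -0.2352]
```

Call:
{"fn": "drive_tool", "kwargs": {"deltas": [[[-1, -3.5, 0, 0], [-1, -3.5, 8, 0], [-1, -3.5, 16, 0], [-1, -3.5, 24, 0], [-1, -3.5, 30, 0]]]}}

```text
t: 13.28
tcp_pos: [0.5488, -0.2578, 0.0659]
tool_rot: [0.344, 0.939, 0.0, -0.001]
force: [-0.1, -0.1, -2.5]
finger_gap: 0.16
gripper_force: 36.3
```

Call:
{"fn": "drive_tool", "kwargs": {"deltas": [[[0, 0, 3, 0], [0, 0, 6, 0], [0, 0, 9, 0], [0, 0, 12, 0], [0, 0, 15, 0]]]}}

```text
t: 13.7
tcp_pos: [0.5497, -0.2582, 0.0522]
tool_rot: [0.344, 0.939, -0.0, 0.0]
force: [0.3, -0.6, -1.9]
finger_gap: 0.153
gripper_force: 36.3
```

Call:
{"fn": "drive_tool", "kwargs": {"deltas": [[[0, 0, 4, 0], [0, 0, 8, 0], [0, 0, 12, 0], [0, 0, 16, 0], [0, 0, 18, 0]]]}}

```text
t: 14.12
tcp_pos: [0.5493, -0.258, 0.0337]
tool_rot: [0.344, 0.939, 0.0, -0.0]
force: [1.1, -1.1, -1.9]
finger_gap: 0.157
gripper_force: 36.3
```

Call:
{"fn": "drive_tool", "kwargs": {"deltas": [[[0, 0, 3, 0], [0, 0, 6, 0], [0, 0, 8, 0], [0, 0, 10, 0], [0, 0, 10, 0]]]}}

```text
t: 14.53
tcp_pos: [0.5493, -0.258, 0.0239]
tool_rot: [0.344, 0.939, 0.0, -0.0]
force: [-0.5, -0.3, -1.6]
finger_gap: 0.154
gripper_force: 36.3
```

Call:
{"fn": "drive_tool", "kwargs": {"deltas": [[[0, 0, 0.5, 0], [0, 0, 1, 0], [0, 0, 1.5, 0], [0, 0, 2, 0], [0, 0, 2, 0]]]}}

```text
t: 14.95
tcp_pos: [0.5495, -0.2581, 0.0223]
tool_rot: [0.344, 0.939, -0.0, 0.0]
force: [0.5, 0.0, -2.3]
finger_gap: 0.158
gripper_force: 36.3
```

Call:
{"fn": "drive_tool", "kwargs": {"deltas": [[[0, 0, 0.5, 0], [0, 0, 1, 0], [0, 0, 1, 0]]]}}

```text
t: 15.2
tcp_pos: [0.5495, -0.2581, 0.0213]
tool_rot: [0.344, 0.939, 0.0, -0.0]
force: [-0.1, 1.0, -1.9]
finger_gap: 0.154
gripper_force: 36.3
```

Call:
{"fn": "drive_tool", "kwargs": {"deltas": [[[0, 0, 0.5, 0], [0, 0, 0.5, 0]]]}}

```text
t: 15.37
tcp_pos: [0.5495, -0.2581, 0.0207]
tool_rot: [0.344, 0.939, 0.0, -0.0]
force: [0.5, 0.1, -2.2]
finger_gap: 0.158
gripper_force: 36.3
```

Call:
{"fn": "drive_tool", "kwargs": {"deltas": [[[0, 0, 0.5, 0], [0, 0, 1, 0], [0, 0, 1, 0]]]}}

```text
t: 15.62
tcp_pos: [0.5495, -0.2581, 0.0197]
tool_rot: [0.344, 0.939, 0.0, -0.0]
force: [0.7, -0.3, -1.5]
finger_gap: 0.155
gripper_force: 36.3
```

Call:
{"fn": "drive_tool", "kwargs": {"deltas": [[[0, 0, 0.5, 0], [0, 0, 0.5, 0], [0, 0, 0.5, 0]]]}}

```text
t: 15.87
tcp_pos: [0.5495, -0.2581, 0.0193]
tool_rot: [0.344, 0.939, -0.0, -0.0]
force: [0.4, 0.7, -2.3]
finger_gap: 0.155
gripper_force: 36.3
```

Call:
{"fn": "drive_tool", "kwargs": {"deltas": [[[0, 0, 0.5, 0], [0, 0, 0.5, 0], [0, 0, 0.5, 0]]]}}

```text
t: 16.12
tcp_pos: [0.5495, -0.2581, 0.0188]
tool_rot: [0.344, 0.939, 0.0, -0.0]
force: [-0.3, -0.9, -2.6]
finger_gap: 0.156
gripper_force: 36.3
```

Call:
{"fn": "drive_tool", "kwargs": {"deltas": [[[0, 0, 0.5, 0], [0, 0, 0.5, 0], [0, 0, 0.5, 0]]]}}

```text
t: 16.37
tcp_pos: [0.5496, -0.2582, 0.0185]
tool_rot: [0.344, 0.939, -0.0, 0.0]
force: [-0.4, -0.0, -1.3]
finger_gap: 0.156
gripper_force: 36.5
```

Call:
{"fn": "drive_tool", "kwargs": {"deltas": [[[0, 0, 0.5, 0], [0, 0, 0.5, 0], [0, 0, 0.5, 0]]]}}

```text
t: 16.62
tcp_pos: [0.5496, -0.2582, 0.0184]
tool_rot: [0.344, 0.939, -0.0, 0.0]
force: [-1.3, 1.2, 4.9]
finger_gap: 0.161
gripper_force: 36.9
```

Contact with the floor came at TCP z 0.0184, as predicted. I'll open just enough to clear the wall, then rise straight up.

Call:
{"fn": "drive_tool", "kwargs": {"deltas": [[[0, 0, 0, 0], [0, 0, 0, 0], [0, 0, 0, 0], [0, 0, 0, 0]]], "jaw": 21}}

```text
t: 16.95
tcp_pos: [0.5496, -0.2582, 0.0176]
tool_rot: [0.344, 0.939, -0.0, 0.0]
force: [-0.2, -0.8, -0.3]
finger_gap: 0.245
gripper_force: 0.0
```

Call:
{"fn": "drive_tool", "kwargs": {"deltas": [[[0, 0, -4, 0], [0, 0, -10, 0], [0, 0, -18, 0], [0, 0, -28, 0], [0, 0, -40, 0]]]}}

```text
t: 17.37
tcp_pos: [0.5494, -0.2581, 0.0588]
tool_rot: [0.344, 0.939, 0.0, -0.0]
force: [-0.3, -0.2, -0.0]
finger_gap: 0.244
gripper_force: 0.0
```

Call:
{"fn": "drive_tool", "kwargs": {"deltas": [[[0, 0, -20, 0], [0, 0, -50, 0], [0, 0, -80, 0], [0, 0, -110, 0], [0, 0, -120, 0]]]}}

```text
t: 17.78
tcp_pos: [0.5519, -0.2597, 0.184]
tool_rot: [0.344, 0.939, -0.001, 0.005]
force: [0.2, -0.2, -0.3]
finger_gap: 0.241
gripper_force: 0.0
```

Call:
{"fn": "drive_tool", "kwargs": {"deltas": [[[0, 0, 0, 0], [0, 0, 0, 0], [0, 0, 0, 0]]]}}

```text
t: 18.03
tcp_pos: [0.5485, -0.2574, 0.1766]
tool_rot: [0.344, 0.939, 0.0, -0.001]
force: [-0.0, 0.0, 0.9]
finger_gap: 0.248
gripper_force: 0.0
```

```bash
python3 - <<'E'
from h import *
np.set_printoptions(precision=4,suppress=True)
s=manip.sense();print(s["t"],s["tcp_pos"],s["force"])
W,mw=snap("wrist","w8");T,mt=snap("top","t8");S,ms=snap("scene","s8")
# non-blue region inside basket in the wrist and predicted roll rim
g=hsv(W,(0,0,70),(40,110,255));R=cv2.HoughCircles(cv2.medianBlur(cv2.cvtColor(W,cv2.COLOR_BGR2GRAY),5),cv2.HOUGH_GRADIENT,1.5,40,param1=80,param2=30,minRadius=25,maxRadius=60)
print(None if R is None else R[0][:5]); p=[.5663,-.2383]
print("pred rim centre W",proj(mw,[[*p,.044],[p[0]+.032,p[1],.044]]),"S",proj(ms,[[*p,.044]]))
o=np.zeros((384,800,3),np.uint8);o[:,:512]=W;o[:,512:]=cv2.resize(S[170:270,85:160],(288,384),interpolation=cv2.INTER_CUBIC)
cv2.imwrite("pics/f8.png",o)
E
```

```text
18.0333 [ 0.5485 -0.2574  0.1766] [-0.0366  0.0144  0.9322]
[[281.25 183.75  32.5 ]
 [309.75 132.75  49.15]
 [455.25 266.25  31.3 ]
 [396.75  71.25  55.75]
 [474.75  38.25  35.05]]
pred rim centre W [[283.0417 186.7036]
 [303.8906 211.3245]] S [[122.0251 222.8584]]
```

View pics/f8.png

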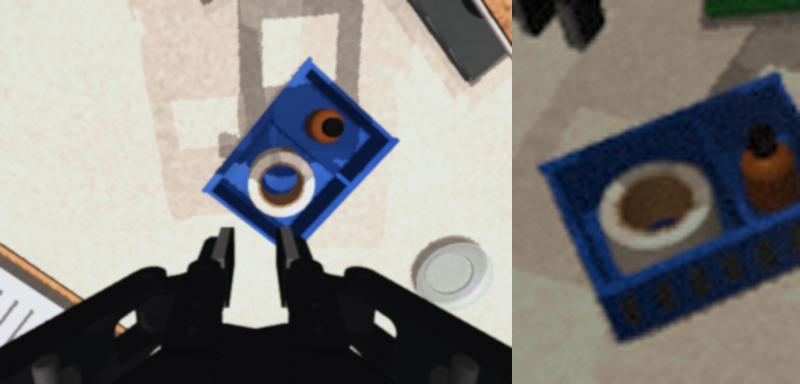

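The roll lies flat in the larger compartment, with its rim at (282,184) against a predicted (283,187). The bottle is upright, the dish is in place and the fingers are clear. Handing in.

```bash
python3 -c "
from station import manip
print(manip.sign_off())"
```

```text
the job is handed in; nothing more can be done
None
```

I set the tall roll on the cork, regrasped it by its wall, laid it flat in the basket's larger compartment and handed the job in at about 18 s, touching nothing else as far as I saw; I viewed 11 pictures, one over the limit of 10.

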